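# Feel along a bevelled joint with a sprung pen

### The arm

A 7-joint arm with a two-finger parallel gripper is mounted at the origin on a cart in front of the work surface, level with it; the furniture and walls round the work are solid. World frame = base frame: x ahead of the robot, y to its left, z up, the work surface at z = 0. Lengths are in m, angles in rad, forces in N, time in s.
With the tool pointing down it reaches from about 0.425 to 0.875 m from the base axis. Payload 4.7 kg.
Tool frame: the origin (TCP) lies at the very end of the fingers, on their centre line; the grasp point (between the pads) lies 19 mm behind it; z points along the fingers, y is the line along which they close (so a half turn about z gives the same grasp; the last joint's range is limited). The gripper opens to 87 mm and grips with 3 to 60 N. Pads are 19 mm wide; open, the fingers measure 117 mm over their backs; the gripper's body (75 mm by 190 mm) begins 51 mm behind the grasp point.
Start: joints at [1.147, 0.321, -0.07, 1.45, 0.023, 1.371, -0.057], TCP at [0.276, -0.589, 0.223] pointing down, gripper open.
Joint ranges: [-2.86, 2.86], [-0.3, 2.09], [-1.38, 1.24], [0.06, 2.45], [-1.56, 4.7], [0.09, 2.05], [-2.69, 2.69]. Speed limits (rad/s): [2.57, 2.57, 3.14, 3.14, 3.14, 3.14, 3.14].

### API

Orientations are given as a rotation vector (axis times angle).
In Python, from bench import ctrl gives the robot as it stands.
- The arm moves only by the shell command python3 -m jog 'ROWS' [FORCE]. ROWS is JSON, a list that holds one entry, the list of rows, each a list of 7 numbers: the shift along the tool's x, y, z in mm, then the turn, a rotation vector about the tool's x, y, z in degrees, then the finger opening in mm, from 0 to 87. A call has 1 to 10 rows; each row is the pose to reach, as a shift and turn from the pose commanded when the call began, along the tool's axes at that moment; what a row does not reach only later rows make up. A row lasts 1/10 s, in which the tool goes at most 50 mm and 8.59 degrees, less where a joint would pass 70% of its speed; a pose out of reach is approached as far as the arm can. A call with a gripper value outside its range is refused whole. The fingers move at their own pace and stop on an object; FORCE is the grip in N (left out, the last holds). Time passes only in rows, so rows that repeat a pose let the fingers close. It gives the time, the measured TCP pose, the force, the opening and the grip force at its end, in the units of the state.
- ctrl.get_state(): the state, without advancing time (a new reading comes with each control period).
- ctrl.get_image(name): name is "scene" or "top"; returns a dict with "image" (420x560x3 uint8, red, green, blue), "depth" (420x560 float32, m along the optical axis (not along the pixel's ray), 0 where there is no reading), "fov_y" (degrees; the focal length in pixels is half the picture's height over the tangent of half this angle, whatever the lens; pixels are square), "cx", "cy" (the principal point, pixels), "k1" (the pictures are not rectified: a ray, as slopes to the right and down, at radius r is drawn at 1 + k1 r^2 times it, then the intrinsics apply), "rvec" (rotation vector, rad) and "tvec" (3), from world to camera coordinates, as OpenCV has them. Camera axes: x right, y down, z forward; pixel columns grow to the right and rows downward; lengths in m; the calibration is good to about 2 mm. A picture is of the moment at which its call begins.
- ctrl.close_job(): hands the job in; it is judged then, once.
The state is a dict: "time": time; "joint_positions": joint angles; "qd": joint speeds; "joint_torque": joint torques, N m; "position": TCP position; "tool_rot": TCP orientation; "ft_force": force on the tool from outside, world axes, zero at the start; "torque": the same for the moment, N m; "grip_width": opening from 0.0 (shut) to 1.0 (fully open); "grip_force": force on a finger pad.
Only numpy, scipy, OpenCV 4.12 (cv2) and the standard library are available. Lean on these libraries where they do the work, as an engineer would, in place of code of your own. Each camera call takes 0.05 s, during which the arm holds its last target. There are 200 camera calls.

### The job

Take the blue-handled feeler pen from its fork and check the grooved joint across the sloping plate: set the sprung ball tip in the groove at the green marks and run it slowly (under 8 cm/s) to the red marks in one unbroken stroke, keeping the ball in the groove, the pen roughly square to the sloping plate and the tip pressed part-way in, never bottomed. Then lift off and hang the pen back in its fork, upright and released. Leave the loose things on the table where they are.

Things in the scene. Friction and masses are not known exactly. Their poses are not given: they have to be found in the camera images.
- pen: Feeler pen, about 155 g, 147 mm long, hanging upright in the fork, tip down. Origin: centre of the underside of its black collar (disc 44 mm diameter, z 0 to 6 mm); z runs along the pen from tip to handle. Above: blue handle 24 x 24 mm, z 6 to 62 mm, flat faces to +-x and +-y of the pen. Below: steel barrel 14 mm diameter to z = -48 mm, then the sprung rod with the white ball.
- pen_grip (a point): Middle of the blue handle, on the pen's axis 34 mm above the pen's origin. Grasp here from above across two opposite flat faces (24 mm) with at least 30 N; fingertips must stay above the collar, whose top is 28 mm below this point. The handle ends 28 mm above it.
- pen_tip (a point): Centre of the pen's white ball tip (ball radius 5 mm). It lies on the pen's axis 80 mm below the pen's origin, less the distance that the spring is pushed in.
- sprung_tip (a joint): How far the ball tip is pushed into the pen along its axis, in m: 0 = fully out (as it hangs), 0.014 = bottomed. The spring pushes back with 1 N at first, 2.3 N at 5 mm, 4.5 N at 14 mm.
- joint_plate: Fixed sloping plate, 110 mm (x, up the slope) by 190 mm (y, across, towards the green marks, the end far from the robot); z = its outward normal, leaning 35 degrees from vertical towards the left of the robot (within about 35 degrees). Lower half aluminium, upper half copper, a straight V-groove along y between them. Origin: middle of the groove, level with the face, 66 mm above the table. Four 4 mm high screw heads at x +-45, y +-82 mm.
- seam_start (a point): On the groove's centre line at face level, between the two green marks: plate y = +65 mm. The groove is 16 mm wide at the face, 8 mm deep, 90 degrees between its flanks, 190 mm long; the ball seated in it has its centre about 1 mm below the face (plate z = -1 mm).
- seam_mid (a point): Same as the plate's origin, half way along the groove.
- seam_end (a point): On the groove's centre line at face level, between the two red marks: plate y = -65 mm.
- fork_stand: The pen's fixed stand: dark base 100 x 90 x 10 mm, an upright plate at its back (x +30 to +42 mm) and two flat horizontal prongs, 70 mm over both, tops 110 mm above the table, which nothing of the stand exceeds. Origin: centre of the base's underside, z up, x from the slot's open end to the upright.
- fork_seat (a point): Middle of the slot between the prongs, level with their tops, 110 mm above the table. The slot is 26 mm wide (stand's y) and runs along the stand's x from 30 mm before this point (open) to 30 mm behind it. The pen hangs with its barrel in the slot, collar on both prongs, pen origin here within 12 mm; it lifts straight up out and goes straight back down.
- strip_boat: Loose bystander: pale flat strip carrier 60 x 210 x 9 mm lying in front of the sloping plate; origin at the centre of its underside.
- note_pad: Loose bystander: small white note pad 60 x 105 x 12 mm; origin at the centre of its underside.
- loupe: Loose bystander: folding loupe 52 x 30 x 16 mm; origin at the centre of its underside.
- black_boat: Loose bystander: black flat strip carrier 56 x 190 x 9 mm lying at the table's front left; origin at the centre of its underside.
There are look-alikes about, which are no part of the job. What is shaped like the pen but brown or orange is not meant.

How it is judged:
By the outcome, as a careful person would: the job done as asked, in the order asked, and still so for the second after the job is handed in, with the robot touching nothing.
It also fails if it takes over 61 s, if anything falls off the work surface, if the arm or the gripper's body presses on something with over 40 N, if the wrist force passes 120 N, or if a joint passes its speed limit or range.

## Working session

There is one attempt and no reset: what is moved stays moved. The work goes in short steps, Python scripts to look and compute and a shell command to move; the robot and the scene stay as the last step left them, time stands still between calls to the robot, and variables do not carry over. Pictures are saved under pics/ and viewed, at most 12 in all, crops included, and the job is handed in when it is done.

```bash
ls; mkdir -p pics; cat > h.py <<'E'
import numpy as np, cv2
from scipy.spatial.transform import Rotation as R
from bench import ctrl
def grab(n):
    d=ctrl.get_image(n); np.save(f'pics/{n}.npy',d,allow_pickle=True); return d
def load(n): return np.load(f'pics/{n}.npy',allow_pickle=True).item()
def K(d):
    f=d['image'].shape[0]/2/np.tan(np.radians(d['fov_y'])/2)
    return np.array([[f,0,d['cx']],[0,f,d['cy']],[0,0,1.]]),np.array([d['k1'],0,0,0,0.])
def cloud(d):
    h,w=d['depth'].shape; k,c=K(d)
    v,u=np.mgrid[:h,:w]
    n=cv2.undistortPoints(np.stack([u,v],-1).reshape(-1,1,2).astype(float),k,c).reshape(h,w,2)
    z=d['depth'][...,None]; P=np.concatenate([n*z,z],-1)-np.ravel(d['tvec'])
    P=P@R.from_rotvec(np.ravel(d['rvec'])).as_matrix()
    P[d['depth']==0]=np.nan
    return P
def save(img,n): cv2.imwrite('pics/'+n,img[...,::-1])
E
python3 - <<'E'
from h import *
for n in('scene','top'):
    d=grab(n); save(d['image'],n+'1.png'); print(n,d['fov_y'],d['k1'],R.from_rotvec(np.ravel(d['rvec'])).inv().apply(-np.ravel(d['tvec'])))
s=ctrl.get_state();print(s['time'],s['position'],s['tool_rot'],s['ft_force'])
E
```

```text
pics
scene 42.51643913455119 0.04003940997276426 [-0.09789608 -1.30852294  1.18015808]
top 52.04643366680768 -0.09492233777092056 [0.35155368 0.03864292 1.25399331]
0.1 [ 0.27534355 -0.58827856  0.22159292] [-3.06505638e+00 -6.81943558e-01  6.93083839e-04] [0.81865231 0.64527368 1.28601105]
```

View pics/scene1.png

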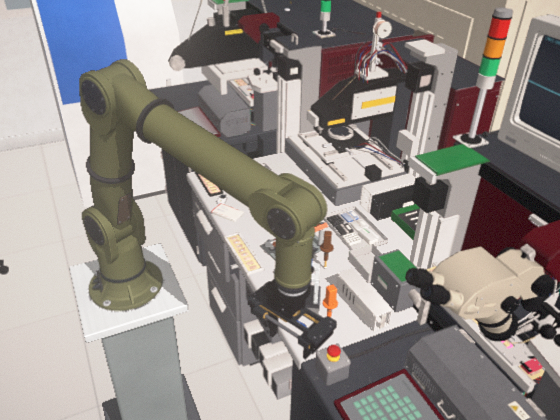

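View pics/top1.png

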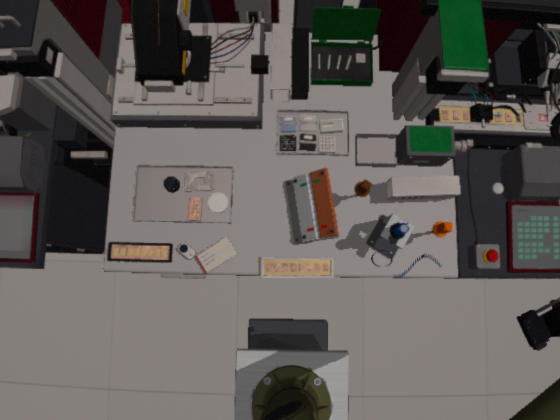

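The top view shows the grey/copper plate at about (312,205) with green marks at its upper end, and the blue pen at (401,229) in the dark fork stand. The brown pen (363,187) and the orange one (441,228) are decoys.

```bash
python3 - <<'E'
from h import *
d=load('top'); P=cloud(d); im=d['image']
c=im[155:285,270:470]; save(cv2.resize(c,(800,520),interpolation=cv2.INTER_CUBIC),'c1.png')
hsv=cv2.cvtColor(im,cv2.COLOR_RGB2HSV)
v,u=np.mgrid[:420,:560]
box=(v>160)&(v<280)&(u>270)&(u<470)
def rep(n,m):
    m=m&box&np.isfinite(P[...,0]); print(n,m.sum(),np.median(P[m],0).round(4) if m.sum() else '', (u[m].mean().round(1),v[m].mean().round(1)) if m.sum() else '')
    return m
H,S,V=hsv[...,0],hsv[...,1],hsv[...,2]
b=rep('blue',(H>100)&(H<125)&(S>120)&(V>40))
q=P[b]; t=q[q[:,2]>.15]; print('bluetop',len(t),t.mean(0).round(4),t.min(0).round(4),t.max(0).round(4))
g=(H>45)&(H<85)&(S>120)&(V>50)&box&(u<345); r=((H<4)|(H>174))&(S>170)&(V>60)&box&(u<345)
for n,m in(('g',g),('r',r)):
    k,l,st,ce=cv2.connectedComponentsWithStats(m.astype(np.uint8))
    for i in range(1,k): print(n,st[i,4],ce[i].round(1),np.nanmean(P[l==i],0).round(4))
# plate plane
m=box&(u>285)&(u<340)&(v>165)&(v<245)&(P[...,2]>.028)&(P[...,2]<.12)
q=P[m]; rng=np.random.default_rng(0); best=0
for _ in range(600):
    a=q[rng.choice(len(q),3,False)]; n=np.cross(a[1]-a[0],a[2]-a[0]); n/=np.linalg.norm(n)+1e-12
    i=abs((q-a[0])@n)<.002
    if i.sum()>best: best=i.sum();bi=i
c=q[bi].mean(0); n=np.linalg.svd(q[bi]-c)[2][2]; n*=np.sign(n[2]); print('plane',best,len(q),c.round(4),n.round(4),np.degrees(np.arccos(n[2])),'cor',cv2.minAreaRect((q[bi][:,:2]*1000).astype(np.float32)))
f=box&(u>365)&(u<415)&(abs(P[...,2]-.11)<.006); q=P[f]; print('prong',f.sum(),cv2.minAreaRect((q[:,:2]*1000).astype(np.float32)))
f=box&(u>360)&(u<420)&(abs(P[...,2]-.01)<.005); q=P[f]; print('base',f.sum(),cv2.minAreaRect((q[:,:2]*1000).astype(np.float32)))
E
```

```text
blue 88 [ 0.4796 -0.2642  0.154 ] (np.float64(398.8), np.float64(230.8))
bluetop 50 [ 0.4821 -0.2657  0.1657] [ 0.4692 -0.2844  0.1506] [ 0.4975 -0.2571  0.1741]
g 10 [316.  180.5] [ 0.6249 -0.055   0.0812]
g 8 [303.1 184.2] [ 0.6198 -0.0205  0.053 ]
r 12 [323.5 226.2] [ 0.4969 -0.0765  0.0803]
r 9 [309.9 229.2] [ 0.4906 -0.0407  0.0563]
plane 1364 2414 [ 0.5588 -0.0501  0.068 ] [-0.1008  0.5787  0.8093] 35.97066698180604 cor ((558.8124389648438, -49.535682678222656), (190.49742126464844, 89.20264434814453), 9.685124397277832)
prong 398 ((485.20379638671875, -273.0276184082031), (70.43141174316406, 73.25379180908203), 58.602210998535156)
base 917 ((534.4111328125, -280.14990234375), (174.74810791015625, 344.8173828125), 89.03124237060547)
```

View pics/c1.png

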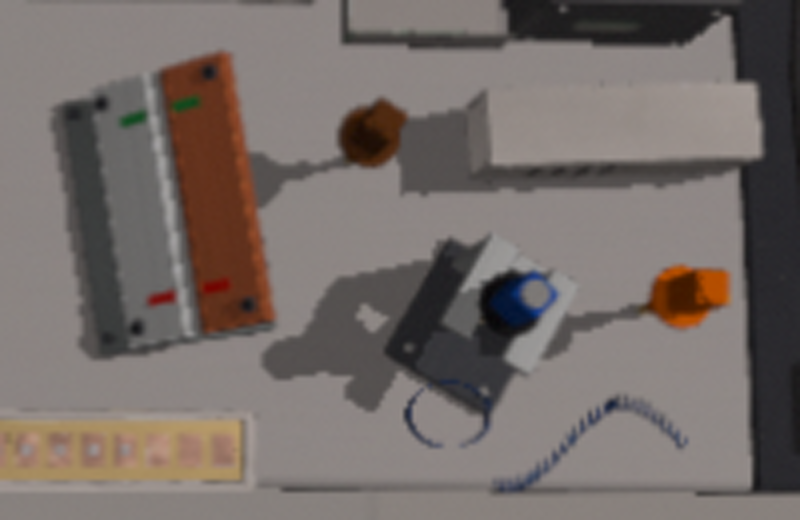

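The crop shows the plate with its groove running from (150,80) to (190,330), the green marks at the far end and the red marks at the near end. The pen stands at about (520,295), its handle leaning away because of parallax. Next I need the handle yaw, the decoy heights and a refined groove line.

```bash
python3 - <<'E'
from h import *
d=load('top'); P=cloud(d); im=d['image']; v,u=np.mgrid[:420,:560]
for n,(u0,v0) in dict(pen=(401,229),brown=(363,187),orange=(441,228)).items():
    m=(abs(u-u0)<20)&(abs(v-v0)<20)&(P[...,2]>.05); q=P[m]; zt=np.nanpercentile(q[:,2],98)
    t=q[q[:,2]>zt-.006]; print(n,'top z',zt.round(4),len(t),t.mean(0).round(4),cv2.minAreaRect((t[:,:2]*1000).astype(np.float32)))
    if n=='pen':
        t=q[(q[:,2]>.1135)&(q[:,2]<.1195)]; print('collar',len(t),t.mean(0).round(4))
# groove by bright line: project along given plane geometry
k,dc=K(d)
def pix(X): return cv2.projectPoints(np.atleast_2d(X).astype(float),np.ravel(d['rvec']),np.ravel(d['tvec']),k,dc)[0].reshape(-1,2)
print('cap pix of expected top', pix([.482,-.2657,.172]))
# ray-plane for marks (pixel centroid on plane thru z=.066)
def ray(u0,v0,pt,n):
    a=np.append(cv2.undistortPoints(np.array([[[u0,v0]]],float),k,dc).ravel(),1)
    Rm=R.from_rotvec(np.ravel(d['rvec'])).as_matrix(); C=-Rm.T@np.ravel(d['tvec']); w=Rm.T@a
    return C+w*((pt-C)@n)/(w@n)
az=np.radians(9.5); n=np.array([-np.sin(az)*np.sin(.6109),np.cos(az)*np.sin(.6109),np.cos(.6109)])
o=np.array([.558,-.048,.066])
for _ in range(5):
    g=(ray(316,180.5,o,n)+ray(303.1,184.2,o,n))/2; r=(ray(323.5,226.2,o,n)+ray(309.9,229.2,o,n))/2
    e=(g+r)/2; o=np.array([e[0],e[1],.066])
print(g,r,o,np.degrees(np.arctan2(*(g-r)[1::-1])),np.linalg.norm(g-r))
x0,y0=383,212; c=im[212:252,378:418]; save(cv2.resize(c,(560,560),interpolation=cv2.INTER_CUBIC),'c2.png')
E
```

```text
pen top z 0.1755 71 [ 0.4837 -0.2704  0.1731] ((484.3073425292969, -271.0050048828125), (21.586040496826172, 22.711143493652344), 44.669883728027344)
collar 106 [ 0.4861 -0.264   0.116 ]
brown top z 0.1525 59 [ 0.6022 -0.181   0.1492] ((601.9440307617188, -181.39088439941406), (20.98129653930664, 22.877164840698242), 53.88368225097656)
orange top z 0.151 75 [ 0.4943 -0.3974  0.1481] ((494.4023132324219, -397.42529296875), (24.130964279174805, 23.416288375854492), 83.60408782958984)
cap pix of expected top [[401.0072843  228.95056924]]
[ 0.62264957 -0.03781752  0.06618253] [ 0.49403538 -0.05881158  0.06581747] [ 0.55834248 -0.04831455  0.066     ] 9.270791766054124 0.13031689560503137
```

View pics/c2.png

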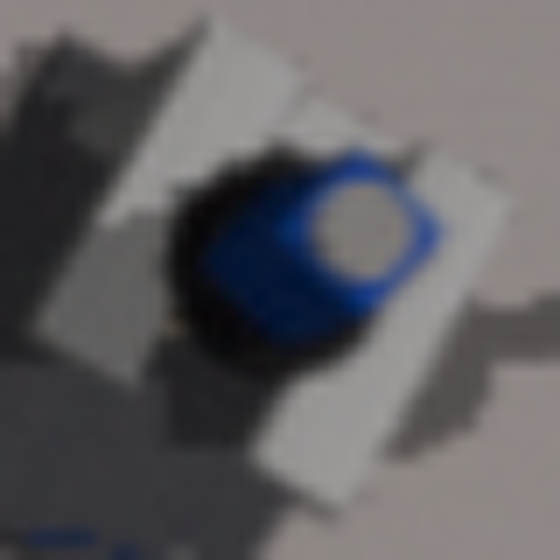

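```bash
cat >> h.py <<'E'
def down(yaz):
    a=np.radians(yaz); y=np.array([np.cos(a),np.sin(a),0]); z=np.array([0,0,-1.]); return np.c_[np.cross(y,z),y,z]
AZ=np.radians(9.4); N=np.array([-np.sin(AZ)*np.sin(np.radians(35)),np.cos(AZ)*np.sin(np.radians(35)),np.cos(np.radians(35))])
G=np.array([np.cos(AZ),np.sin(AZ),0]); O=np.array([.5583,-.0483,.066])
def to(p,Rm):
    s=ctrl.get_state(); R0=R.from_rotvec(s['tool_rot'])
    sh=R0.inv().apply(np.array(p)-s['position'])*1000; rv=(R0.inv()*R.from_matrix(Rm)).as_rotvec(degrees=True)
    print('t',round(s['time'],2),'shift',sh.round(1),'turn',rv.round(1),'pos',np.round(s['position'],4),'ft',np.round(s['ft_force'],2),'q',np.round(s['joint_positions'],2),'w',round(s['grip_width']*87,1),round(s['grip_force'],1))
E
python3 -c "
from h import *
to([.484,-.271,.25],down(-43))"
```

```text
t 0.1 shift [ 323.5 -198.9  -28.1] turn [ -0.1  -0.  -21.9] pos [ 0.2753 -0.5883  0.2216] ft [0.82 0.65 1.29] q [ 1.15  0.32 -0.07  1.45  0.02  1.37 -0.06] w 86.9 0.0
```

```bash
python3 -m jog '[[[80,-50,-28,0,0,-6,60],[160,-100,-28,0,0,-11,60],[240,-150,-28,0,0,-16,60],[323.5,-199,-28,0,0,-22,60],[323.5,-199,-28,0,0,-22,60],[323.5,-199,-28,0,0,-22,60],[323.5,-199,-28,0,0,-22,60],[323.5,-199,-28,0,0,-22,60],[323.5,-199,-28,0,0,-22,60],[323.5,-199,-28,0,0,-22,60]]]' 40; python3 - <<'E'
from h import *
to([.484,-.271,.127],down(-43))
d=grab('scene'); P=cloud(d); im=d['image']; save(cv2.resize(im[190:350,220:420],(800,640))[:600],'s2.png')
E
```

```text
time: 1.1
position: [0.4842, -0.2709, 0.2502]
tool_rot: [-2.879, -1.258, 0.002]
ft_force: [-1.2, -0.7, -0.5]
grip_width: 0.69
grip_force: 0.0
t 1.1 shift [-1.000e-01 -0.000e+00  1.232e+02] turn [-0.   0.   0.2] pos [ 0.4842 -0.2709  0.2502] ft [-1.19 -0.74 -0.51] q [ 0.79  0.13 -0.36  1.64  0.05  1.39 -0.32] w 60.1 0.0
```

View pics/s2.png

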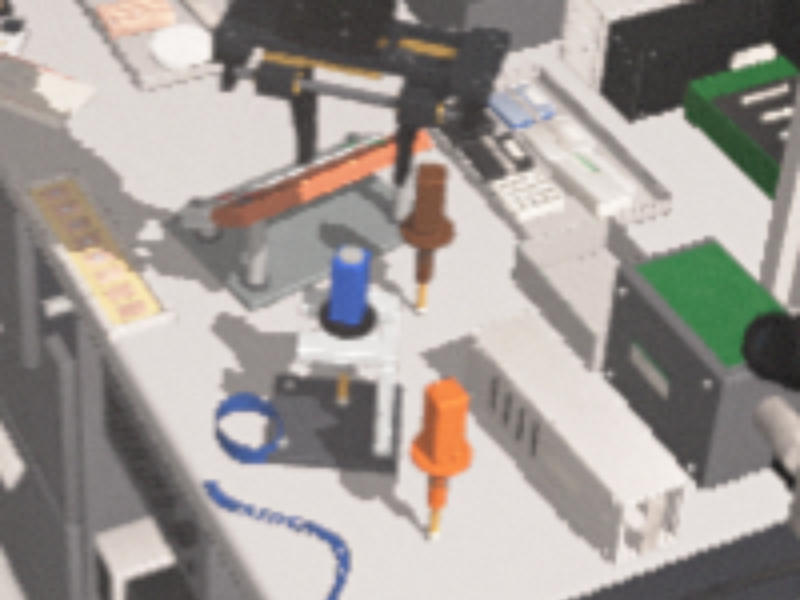

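The scene view shows the blue pen hanging at (350,290) in the crop, clear of the gripper, which is above and behind it. I'll cross-check the pen position from this camera.

```bash
python3 - <<'E'
from h import *
d=load('scene'); k,dc=K(d)
def ray(u0,v0,z):
    a=np.append(cv2.undistortPoints(np.array([[[u0,v0]]],float),k,dc).ravel(),1)
    Rm=R.from_rotvec(np.ravel(d['rvec'])).as_matrix(); C=-Rm.T@np.ravel(d['tvec']); w=Rm.T@a
    return C+w*((z-C[2])/w[2])
print('top',ray(220+351/4-.5,190+255/4-.5,.172),'collar',ray(220+348/4-.5,190+316/4-.5,.116))
X=np.array([[.484,-.271,.172],[.484,-.271,.116]]); p=cv2.projectPoints(X,np.ravel(d['rvec']),np.ravel(d['tvec']),k,dc)[0].reshape(-1,2)
print((p+.5-[220,190])*4)
E
```

```text
top [ 0.48571179 -0.27191487  0.172     ] collar [ 0.48470279 -0.27459187  0.116     ]
[[348.2964405  254.86393797]
 [344.91135093 313.23694023]]
```

Both cameras agree on the pen to within 2 mm. Descending to grasp.

```bash
python3 -m jog '[[[0,0,30,0,0,0,60],[0,0,60,0,0,0,60],[0,0,90,0,0,0,60],[0,0,110,0,0,0,60],[0,0,123,0,0,0,60],[0,0,123,0,0,0,60],[0,0,123,0,0,0,40],[0,0,123,0,0,0,30],[0,0,123,0,0,0,20],[0,0,123,0,0,0,10]]]' 40;  python3 -m jog '[[[0,0,0,0,0,0,10],[0,0,0,0,0,0,10],[0,0,0,0,0,0,10],[0,0,0,0,0,0,10],[0,0,0,0,0,0,10]]]' 40; python3 -c "
from h import *
to([.484,-.271,.127],down(-43))"
```

```text
time: 2.15
position: [0.4846, -0.2716, 0.1284]
tool_rot: [2.879, 1.254, 0.001]
ft_force: [0.4, -0.6, 0.1]
grip_width: 0.415
grip_force: 0.0
time: 2.65
position: [0.4845, -0.2715, 0.128]
tool_rot: [2.879, 1.255, 0.001]
ft_force: [-0.3, -0.1, 2.1]
grip_width: 0.271
grip_force: 40.0
t 2.65 shift [ 0.  -0.7  1. ] turn [ 0.1 -0.   0.1] pos [ 0.4845 -0.2715  0.128 ] ft [-0.33 -0.1   2.13] q [ 0.79  0.21 -0.36  1.8   0.08  1.15 -0.35] w 23.5 40.0
```

```bash
python3 -m jog '[[[0,0,-15,0,0,0,10],[0,0,-40,0,0,0,10],[0,0,-70,0,0,0,10],[0,0,-100,0,0,0,10],[0,0,-130,0,0,0,10],[0,0,-145,0,0,0,10],[0,0,-145,0,0,0,10],[0,0,-145,0,0,0,10],[0,0,-145,0,0,0,10]]]' 40; cat >> h.py <<'E'
def tilt(yaz):
    ax=np.cross([0,0,1],N); return R.from_rotvec(ax/np.linalg.norm(ax)*np.radians(35)).as_matrix()@down(yaz)
def tcp(y,gap,x=0):  # ball centre at plate (x,y), axial TCP-to-ball distance .098 less push; gap>0 above seat, <0 push
    ux=np.cross(G,N); return O+G*y+ux*x+N*(-.001+.098+gap)
E
python3 -c "
from h import *
print('up slope',np.cross(G,N))
print(tcp(.065,.06)); to(tcp(.065,.06),tilt(-43))"
```

```text
time: 3.55
position: [0.4832, -0.2709, 0.2705]
tool_rot: [-2.878, -1.254, 0.003]
ft_force: [-0.7, -1.4, -2.8]
grip_width: 0.273
grip_force: 40.0
up slope [ 0.1337888  -0.8081526   0.57357644]
[0.60771944 0.05115849 0.19460687]
t 3.55 shift [ 320.7 -127.9   76.1] turn [-27.9 -21.3   0.1] pos [ 0.4832 -0.2709  0.2705] ft [-0.68 -1.38 -2.8 ] q [ 0.8   0.12 -0.36  1.61  0.04  1.43 -0.32] w 23.7 40.0
```

```bash
python3 -m jog '[[[45,-18,0,0,0,0,10],[90,-36,0,-4,-3,0,10],[135,-54,0,-8,-6,0,10],[180,-72,0,-12,-9,0,10],[225,-90,0,-16,-12,0,10],[270,-108,15,-20,-15,0,10],[300,-120,35,-24,-18,0,10],[320.7,-128,55,-27.9,-21.3,0.1,10],[320.7,-128,76,-27.9,-21.3,0.1,10],[320.7,-128,76,-27.9,-21.3,0.1,10]]]' 40; python3 - <<'E'
from h import *
to(tcp(.065,.02),tilt(-43))
d=grab('scene'); im=d['image']; save(cv2.resize(im[150:300,210:410],(800,600)),'s3.png')
d=grab('top'); im=d['image']; save(cv2.resize(im[130:280,230:430],(800,600)),'t3.png')
E
```

```text
time: 4.55
position: [0.6062, 0.0516, 0.1907]
tool_rot: [2.328, 1.021, -0.203]
ft_force: [-1.2, -1.4, -0.8]
grip_width: 0.272
grip_force: 40.0
t 4.55 shift [-0.5  3.2 37.2] turn [-0.1  0.2  0.4] pos [0.6062 0.0516 0.1907] ft [-1.19 -1.45 -0.82] q [ 0.06  0.42 -0.67  1.61  0.8   1.54 -1.52] w 23.7 40.0
```

View pics/s3.png

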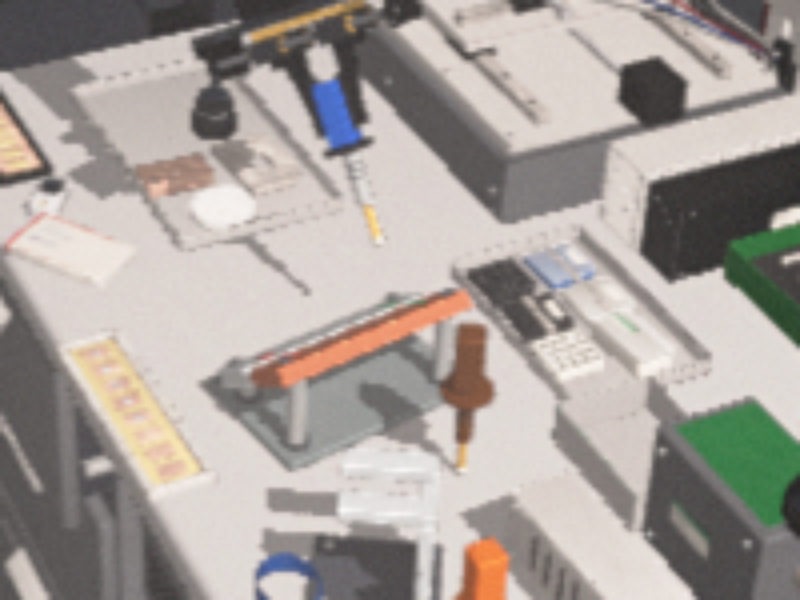

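The pen is held straight, with its ball at about (378,243) in the crop, above the plate's green end at (400,295). I'll check the ball position against the prediction in both cameras.

```bash
python3 - <<'E'
from h import *
s=ctrl.get_state(); z=R.from_rotvec(s['tool_rot']).as_matrix()[:,2]; b=s['position']+.098*z
print('ball',b,'plate coords',(b-O)@np.c_[np.cross(G,N),G,N]*1000)
for n,o in(('scene',(210,150)),('top',(230,130))):
    d=load(n);k,dc=K(d); p=cv2.projectPoints(np.array([b,O+G*.065,O-G*.065]),np.ravel(d['rvec']),np.ravel(d['tvec']),k,dc)[0].reshape(-1,2); print(n,(p+.5-o)*4)
E
```

```text
ball [ 0.61776316 -0.00689616  0.11590338] plate coords [ 3.11828958 65.42701779 58.73732787]
scene [[383.72432381 237.96987836]
 [402.56578599 303.83548075]
 [275.73400857 356.3601223 ]]
top [[279.18095809 201.36663395]
 [319.75018923 211.82798888]
 [348.70772045 392.63690663]]
```

View pics/t3.png

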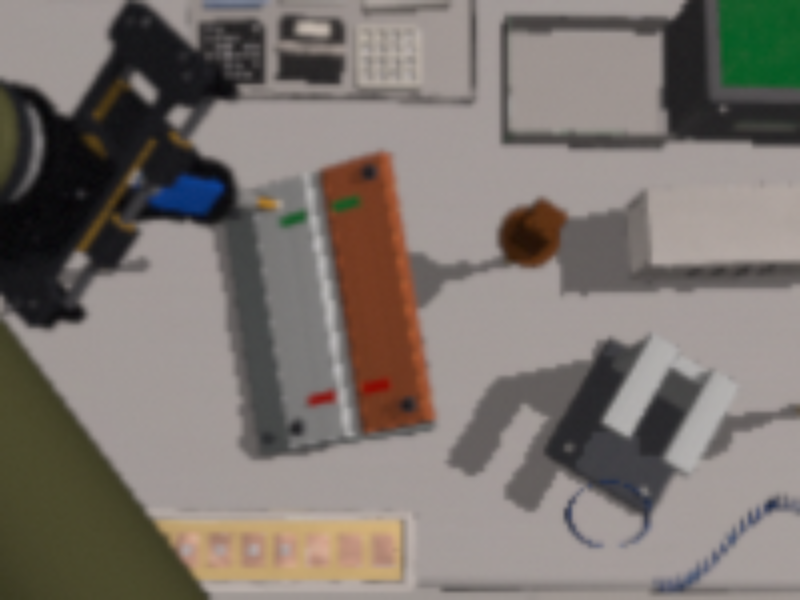

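In the top view the ball shows at about (277,205) against a predicted (279,201). It is about 3 mm towards the red end, so I'll bias the stroke +3 mm along the groove. The groove lies on the predicted line. Closing in to 8 mm.

```bash
python3 -c "
from h import *
to(tcp(.069,.008),tilt(-43))"
```

```text
t 4.65 shift [ 4.7 -0.2 51.7] turn [ 0.1  0.1 -0.1] pos [0.6085 0.0488 0.196 ] ft [-0.15 -0.77 -0.77] q [ 0.06  0.42 -0.67  1.6   0.8   1.54 -1.51] w 24.0 40.0
```

```bash
python3 -m jog '[[[3,2.5,15,0,0,0,10],[3,2.5,30,0,0,0,10],[3,2.5,42,0,0,0,10],[3,2.5,52,0,0,0,10],[3,2.5,52,0,0,0,10],[3,2.5,52,0,0,0,10],[3,2.5,52,0,0,0,10],[3,2.5,52,0,0,0,10]]]' 40; python3 -m jog '[[[0,0,0,0,0,0,10],[0,0,0,0,0,0,10]]]' 40; python3 -c "
from h import *
T=tilt(-43); print('G,ux,N in tool',T.T@G,T.T@np.cross(G,N))
to(tcp(.069,.008),T)
s=ctrl.get_state(); M=np.c_[np.cross(G,N),G,N]; z=R.from_rotvec(s['tool_rot']).as_matrix()[:,2];print('ball',(s['position']+.098*z-O)@M*1000)"
```

```text
time: 5.45
position: [0.618, 0.0225, 0.1546]
tool_rot: [2.329, 1.013, -0.19]
ft_force: [0.9, 0.7, -1.3]
grip_width: 0.273
grip_force: 40.0
time: 5.65
position: [0.6178, 0.0221, 0.1543]
tool_rot: [2.329, 1.013, -0.191]
ft_force: [-0.3, 0.0, -1.8]
grip_width: 0.268
grip_force: 40.0
G,ux,N in tool [7.92289643e-01 6.10145164e-01 1.38777878e-17] [-6.10145164e-01  7.92289643e-01  1.11022302e-16]
t 5.65 shift [ 0.1 -2.1  1.6] turn [ 0.2 -0.1 -0.1] pos [0.6178 0.0221 0.1543] ft [-0.31  0.01 -1.83] q [ 0.09  0.45 -0.65  1.65  0.83  1.46 -1.53] w 23.3 40.0
ball [ 1.91843165 70.5223902   8.60226823]
```

```bash
cat >> h.py <<'E'
def avg(n=12):
    M=np.c_[np.cross(G,N),G,N]; F=[];B=[]
    for _ in range(n):
        ctrl.get_image('top'); s=ctrl.get_state(); F.append(s['ft_force']); z=R.from_rotvec(s['tool_rot']).as_matrix()[:,2]; B.append((s['position']+.098*z-O)@M*1000)
    F=np.array(F)@M
    print('t',round(s['time'],2),'F plate',F.mean(0).round(2),'sd',F.std(0).round(2),'ball',np.mean(B,0).round(1),np.std(B,0).round(1),'w',round(s['grip_width']*87,1),s['grip_force'])
E
python3 -m jog '[[[-0.2,-1.4,0,0,0,0,10],[-0.2,-1.4,0,0,0,0,10],[-0.2,-1.4,0,0,0,0,10]]]' 40; python3 -c "
from h import *
avg()"
python3 -m jog '[[[0,0,2,0,0,0,10],[0,0,4,0,0,0,10],[0,0,6,0,0,0,10],[0,0,8,0,0,0,10],[0,0,10,0,0,0,10],[0,0,12,0,0,0,10],[0,0,12,0,0,0,10],[0,0,12,0,0,0,10]]]' 40; python3 -c "
from h import *
avg()"
```

```text
time: 5.95
position: [0.6165, 0.0224, 0.1535]
tool_rot: [2.329, 1.013, -0.192]
ft_force: [-0.5, 0.2, -1.0]
grip_width: 0.277
grip_force: 40.0
t 6.55 F plate [-0.6   0.1  -1.13] sd [0.35 0.49 0.37] ball [ 1.1 69.3  8.2] [0. 0. 0.] w 24.0 40.00003865920007
time: 7.35
position: [0.6177, 0.0159, 0.1437]
tool_rot: [2.33, 1.013, -0.192]
ft_force: [-0.6, 1.4, 0.4]
grip_width: 0.272
grip_force: 40.0
t 7.95 F plate [-1.43 -0.24  0.43] sd [0.56 0.7  0.34] ball [ 0.9 69.4 -3.6] [0.  0.  0.1] w 23.4 40.00055314041674
```

```bash
python3 -m jog '[[[0.3,-0.4,1.5,0,0,0,10],[0.6,-0.8,3,0,0,0,10],[0.6,-0.8,4,0,0,0,10],[0.6,-0.8,4,0,0,0,10]]]' 40; python3 -c "
from h import *
avg()"
```

```text
time: 8.35
position: [0.6181, 0.0136, 0.14]
tool_rot: [2.329, 1.012, -0.192]
ft_force: [0.2, 0.4, 1.4]
grip_width: 0.271
grip_force: 40.0
t 8.95 F plate [ 0.4  -0.14  1.43] sd [0.67 0.68 0.38] ball [ 0.6 69.4 -7.8] [0. 0. 0.] w 23.8 40.00091118738055
```

```bash
python3 -m jog '[[[-1.8,-1.0,0,0,0,0,10],[-5.0,-3.5,0,0,0,0,10],[-8.1,-5.9,0,0,0,0,10],[-11.3,-8.3,0,0,0,0,10],[-14.5,-10.8,0,0,0,0,10],[-17.6,-13.2,0,0,0,0,10],[-20.8,-15.7,0,0,0,0,10],[-24.0,-18.1,0,0,0,0,10],[-27.1,-20.5,0,0,0,0,10],[-30.3,-23.0,0,0,0,0,10]]]' 40; python3 -c "
from h import *
avg(5)"
```

```text
time: 9.95
position: [0.5802, 0.0075, 0.1399]
tool_rot: [2.329, 1.012, -0.192]
ft_force: [1.0, -0.8, 1.8]
grip_width: 0.269
grip_force: 40.0
t 10.2 F plate [ 1.39 -0.88  1.54] sd [0.42 0.34 0.31] ball [ 0.4 29.7 -8.2] [0.  0.1 0.2] w 23.9 40.00001077540219
```

```bash
python3 -m jog '[[[-3.5,-2.0,0,0,0,0,10],[-6.9,-4.2,0,0,0,0,10],[-10.2,-6.5,0,0,0,0,10],[-13.4,-8.9,0,0,0,0,10],[-16.6,-11.3,0,0,0,0,10],[-19.8,-13.8,0,0,0,0,10],[-22.9,-16.2,0,0,0,0,10],[-26.1,-18.6,0,0,0,0,10],[-29.3,-21.1,0,0,0,0,10],[-32.4,-23.5,0,0,0,0,10]]]' 40; python3 -c "
from h import *
avg(5)"
```

```text
time: 11.2
position: [0.5408, 0.0004, 0.1402]
tool_rot: [2.33, 1.013, -0.192]
ft_force: [1.5, 3.0, -0.1]
grip_width: 0.278
grip_force: 40.0
t 11.45 F plate [-2.49 -1.17  1.78] sd [0.58 0.43 0.18] ball [  1.  -10.3  -8.3] [0.  0.1 0.2] w 23.8 40.00490596052259
```

```bash
python3 -m jog '[[[-2.9,-2.7,0,0,0,0,10],[-6.1,-5.2,0,0,0,0,10],[-9.3,-7.6,0,0,0,0,10],[-12.4,-10.1,0,0,0,0,10],[-15.6,-12.5,0,0,0,0,10],[-18.8,-14.9,0,0,0,0,10],[-21.9,-17.4,0,0,0,0,10],[-25.1,-19.8,0,0,0,0,10],[-28.3,-22.3,0,0,0,0,10],[-31.5,-24.7,0,0,0,0,10]]]' 40; python3 -c "
from h import *
avg(5)"
```

```text
time: 12.45
position: [0.5013, -0.0062, 0.1401]
tool_rot: [2.329, 1.012, -0.192]
ft_force: [1.1, 3.9, -0.4]
grip_width: 0.273
grip_force: 40.0
t 12.7 F plate [-3.   -1.25  1.36] sd [0.68 0.62 0.33] ball [  1.  -50.3  -8.4] [0.  0.1 0.1] w 23.9 40.00425289850682
```

```bash
python3 -m jog '[[[-2.9,-2.8,0,0,0,0,10],[-6.0,-5.3,0,0,0,0,10],[-9.2,-7.7,0,0,0,0,10],[-11.4,-9.4,0,0,0,0,10],[-11.4,-9.4,0,0,0,0,10],[-11.4,-9.4,0,0,0,0,10]]]' 40; python3 - <<'E'
from h import *
avg(4)
d=grab('scene'); save(cv2.resize(d['image'][150:300,210:410],(800,600)),'s4.png')
d=grab('top'); save(cv2.resize(d['image'][130:280,230:430],(800,600)),'t4.png')
E
```

```text
time: 13.3
position: [0.4864, -0.0086, 0.1398]
tool_rot: [2.329, 1.012, -0.194]
ft_force: [-0.1, 1.4, -0.3]
grip_width: 0.276
grip_force: 40.0
t 13.5 F plate [-1.12 -0.78  1.79] sd [0.49 0.51 0.37] ball [  0.8 -64.2  -8.5] [0. 0. 0.] w 23.7 40.00025551300496
```

View pics/s4.png

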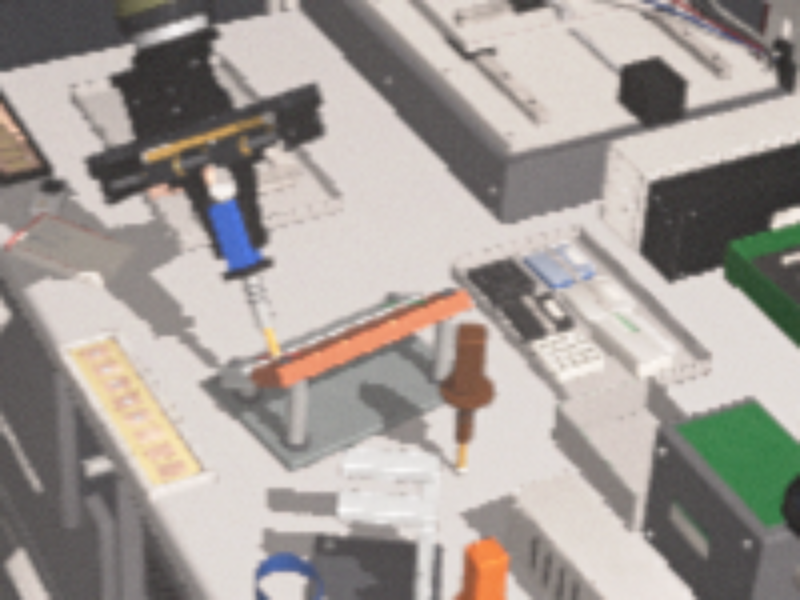

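View pics/t4.png

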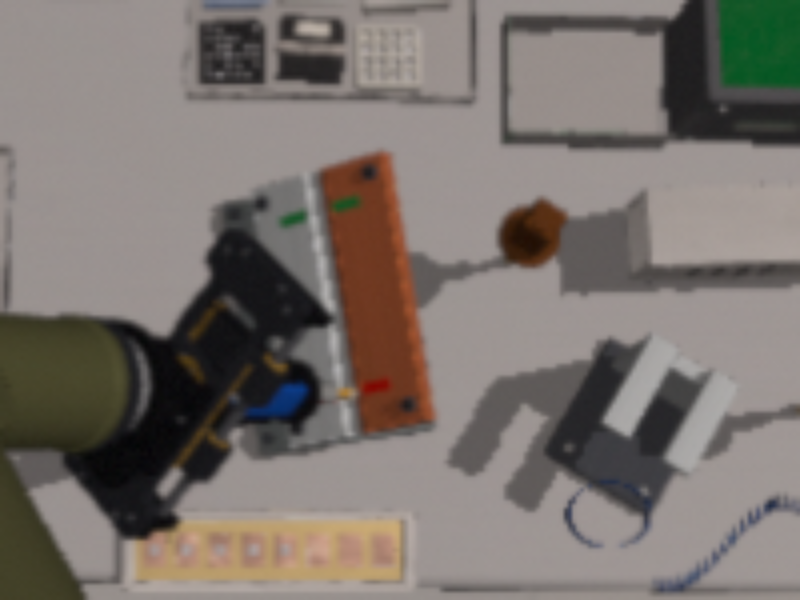

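The ball sits in the groove at (350,393), level with the red marks at (320,398) and (376,386). I'll run 2 mm on to be sure, then lift off square.

```bash
python3 -m jog '[[[-1.0,-0.7,0,0,0,0,10],[-1.7,-1.3,0,0,0,0,10],[-1.7,-1.3,0,0,0,0,10],[-1.7,-1.3,-6,0,0,0,10],[-1.7,-1.3,-14,0,0,0,10],[-1.7,-1.3,-35,0,0,0,10],[-1.7,-1.3,-65,0,0,0,10],[-1.7,-1.3,-90,0,0,0,10],[-1.7,-1.3,-90,0,0,0,10],[-1.7,-1.3,-90,0,0,0,10]]]' 40; python3 -c "
from h import *
to([.4845,-.2715,.275],down(-43))"
```

```text
time: 14.6
position: [0.4759, 0.0423, 0.2132]
tool_rot: [2.329, 1.012, -0.192]
ft_force: [0.0, -0.4, -2.0]
grip_width: 0.276
grip_force: 40.0
t 14.6 shift [-210.8  203.6  128.3] turn [27.9 21.3 -0. ] pos [0.4759 0.0423 0.2132] ft [ 0.03 -0.44 -1.96] q [ 0.14  0.12 -0.75  1.88  0.63  1.5  -1.52] w 24.0 40.0
```

```bash
python3 -m jog '[[[-26,25,16,3.5,2.7,0,10],[-53,51,32,7,5.3,0,10],[-79,76,48,10.5,8,0,10],[-105,102,64,14,10.6,0,10],[-132,127,80,17.5,13.3,0,10],[-158,153,96,21,16,0,10],[-184,178,112,24.5,18.6,0,10],[-211,203.6,128.3,27.9,21.3,0,10],[-211,203.6,128.3,27.9,21.3,0,10],[-211,203.6,128.3,27.9,21.3,0,10]]]' 40; python3 -m jog '[[[0,0,0,0,0,0,10],[0,0,0,0,0,0,10],[0,0,0,0,0,0,10]]]' 40; python3 - <<'E'
from h import *
to([.4845,-.2715,.275],down(-43))
d=grab('scene'); save(cv2.resize(d['image'][190:340,230:380],(600,600)),'s5.png')
s=ctrl.get_state(); k,dc=K(d); z=R.from_rotvec(s['tool_rot']).as_matrix()[:,2]; p=s['position']
X=[p+.098*z,p+.018*z,p+.012*z,[.480,-.270,.11]]
print(z.round(4),(cv2.projectPoints(np.array(X),np.ravel(d['rvec']),np.ravel(d['tvec']),k,dc)[0].reshape(-1,2)+.5-[230,190])*4)
E
```

```text
time: 15.6
position: [0.4824, -0.2742, 0.2726]
tool_rot: [-2.882, -1.242, 0.004]
ft_force: [1.5, 0.6, -1.1]
grip_width: 0.276
grip_force: 40.0
time: 15.9
position: [0.4847, -0.27, 0.275]
tool_rot: [2.879, 1.256, 0.0]
ft_force: [-0.2, -0.3, -1.1]
grip_width: 0.275
grip_force: 40.0
t 15.9 shift [-1.3  0.9  0. ] turn [0.  0.  0.1] pos [ 0.4847 -0.27    0.275 ] ft [-0.18 -0.27 -1.06] q [ 0.67  0.11 -0.22  1.6   0.02  1.43 -0.31] w 23.9 40.0
[ 4.e-04 -3.e-04 -1.e+00] [[309.10347444 248.40506519]
 [314.18180263 160.34359806]
 [314.57603087 153.51985069]
 [299.08561108 319.98911841]]
```

View pics/s5.png

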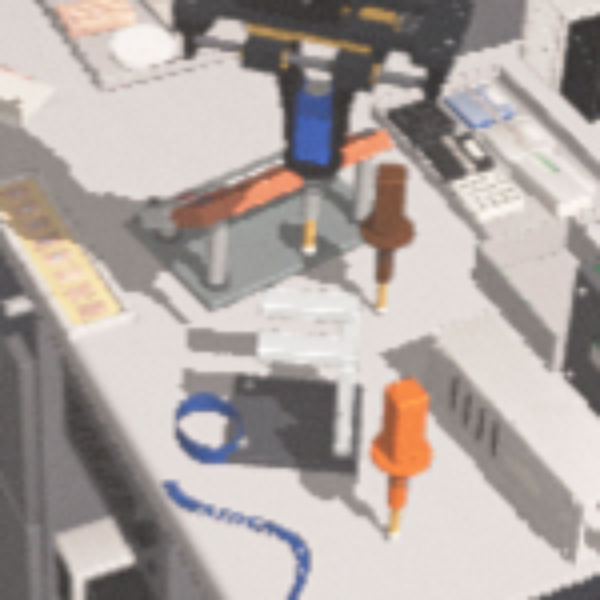

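The pen hangs upright, with its ball at (309,248) exactly as predicted, over the fork slot. Lowering it back into the fork.

```bash
python3 -m jog '[[[-1.3,0.9,0,0,0,0,10],[-1.3,0.9,25,0,0,0,10],[-1.3,0.9,50,0,0,0,10],[-1.3,0.9,70,0,0,0,10],[-1.3,0.9,90,0,0,0,10],[-1.3,0.9,110,0,0,0,10],[-1.3,0.9,130,0,0,0,10],[-1.3,0.9,138,0,0,0,10],[-1.3,0.9,138,0,0,0,10],[-1.3,0.9,138,0,0,0,10]]]' 40; python3 -m jog '[[[0,0,2,0,0,0,10],[0,0,4,0,0,0,10],[0,0,6,0,0,0,10],[0,0,8,0,0,0,10],[0,0,8,0,0,0,10],[0,0,8,0,0,0,10]]]' 40; python3 - <<'E'
from h import *
to([.4845,-.2715,.128],down(-43))
E
```

```text
time: 16.95
position: [0.485, -0.2732, 0.1381]
tool_rot: [2.88, 1.252, 0.002]
ft_force: [0.3, 0.0, -0.4]
grip_width: 0.273
grip_force: 40.0
time: 17.55
position: [0.4844, -0.273, 0.1291]
tool_rot: [2.881, 1.252, 0.001]
ft_force: [-0.1, -0.5, -0.5]
grip_width: 0.271
grip_force: 40.0
t 17.55 shift [ 1.1 -0.9  1.1] turn [ 0. -0. -0.] pos [ 0.4844 -0.273   0.1291] ft [-0.14 -0.46 -0.48] q [ 0.67  0.2  -0.22  1.8   0.05  1.15 -0.32] w 23.5 40.0
```

```bash
python3 -m jog '[[[1,-1,0.5,0,0,0,10],[1,-1,1.2,0,0,0,10],[1,-1,1.2,0,0,0,10],[1,-1,1.2,0,0,0,26],[1,-1,1.2,0,0,0,30],[1,-1,1.2,0,0,0,36],[1,-1,1.2,0,0,0,44],[1,-1,1.2,0,0,0,52],[1,-1,1.2,0,0,0,60],[1,-1,1.2,0,0,0,60]]]' 40; python3 - <<'E'
from h import *
avg(5)
E
python3 -m jog '[[[0,0,0,0,0,0,60],[0,0,-15,0,0,0,60],[0,0,-40,0,0,0,60],[0,0,-75,0,0,0,60],[0,0,-110,0,0,0,60],[0,0,-140,0,0,0,60],[0,0,-140,0,0,0,60],[0,0,-140,0,0,0,60]]]' ; python3 - <<'E'
from h import *
d=grab('scene'); a=cv2.resize(d['image'][210:320,260:350],(400,489))
d=grab('top'); b=cv2.resize(d['image'][195:265,360:425],(400,431)); b=np.pad(b,((0,58),(0,0),(0,0)))
save(np.hstack([a,b]),'f.png')
P=cloud(load('top')); v,u=np.mgrid[:420,:560]; q=P[(abs(u-401)<20)&(abs(v-229)<20)&(P[...,2]>.05)&(P[...,2]<.19)]
t=q[q[:,2]>np.nanpercentile(q[:,2],98)-.006]; print(t.mean(0),len(t)); print(ctrl.get_state()['time'])
E
```

```text
time: 18.55
position: [0.4844, -0.2716, 0.1279]
tool_rot: [2.881, 1.252, 0.001]
ft_force: [0.3, 0.7, -0.0]
grip_width: 0.658
grip_force: 0.0
t 18.8 F plate [-0.16  0.33 -0.14] sd [0.37 0.39 0.3 ] ball [ 149.9 -109.3 -149. ] [0. 0. 0.] w 59.6 0.0
time: 19.6
position: [0.4848, -0.2718, 0.2696]
tool_rot: [2.879, 1.252, 0.003]
ft_force: [-0.9, -0.7, -0.4]
grip_width: 0.688
grip_force: 0.0
[ 0.49369452 -0.25272724  0.11481299] 56
19.7
```

View pics/f.png

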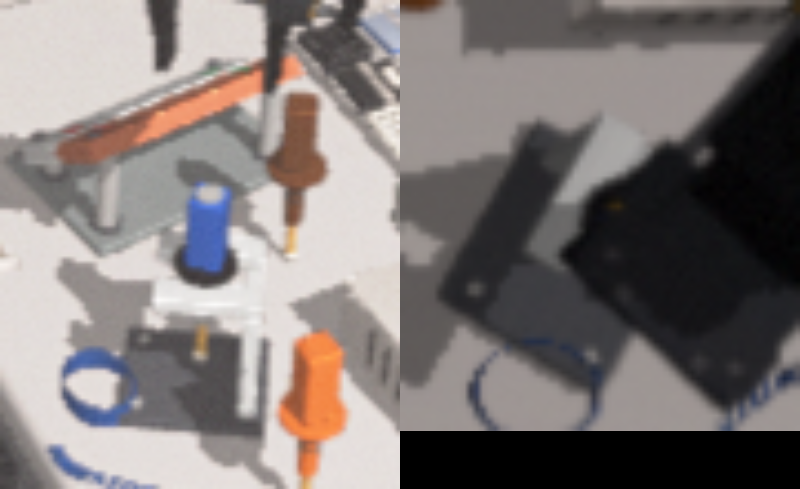

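The blue pen hangs upright in the fork at (207,240), released, with the gripper well clear. The loose things are undisturbed. Handing in.

```bash
python3 -c "
from h import *
print(ctrl.close_job())"
```

```text
the job is handed in; nothing more can be done
None
```

The groove was traced from the green to the red marks in one stroke at about 4 cm/s, with brief pauses but no lift and the tip part-way in; the pen then went back upright and released in its fork, and I handed the job in at about 20 s.

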